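# Set the card scanner's feed slide to its middle stop and start the scan

### The job

A stack of thick index cards is waiting in the scanner: push the blue-faced sprung feed slide away past its stop pin and let it go, so that it springs back and stays caught against the pin at the middle setting. Then press the green start button fully down and let it up again. Push and press only, with nothing pinched or lifted; do not press the red button or start the scan before the slide is set, and leave the stapler, mouse, hand stamp and glue stick where they are.

Things in the scene. Friction and masses are not known exactly. Their poses are not given: they have to be found in the camera images.
- scanner: Fixed card scanner, white with black deck, 300 (x) by 420 (y) mm. Origin: centre of its underside on the table. x runs from its near edge (buttons) to its far edge, y to the white feeder head, z up. Flat deck 90 mm above the origin; feeder head (y = 95 to 205 mm) 50 mm above the deck; fixed stack of cards 14 mm high at x = -29 to 119, y = -18 to 88 mm.
- slide_push (a point): Centre of the slide's upright ribbed blue push face, 100 mm wide (y), 32 mm high, 19 mm above the deck; moves with the slide. x axis: the push direction. At rest it is at x = -50, y = -125 mm of the scanner; the deck before it is clear for 90 mm. The slide is 20 mm thick along x, with a grey back plate; fingers pressing blue face and back at once count as pinching.
- feed_slide (a joint): Slide travel along the scanner's x (m): 0 at rest nearest the buttons, end stop 0.060. A spring pushes it back with 3 N at rest, 6 N at the end; damping 14 N s/m. Its orange tooth rides over the stop pin on the way out; past about 0.031 the pin stands up behind the tooth and the slide, let go, comes back and stays at 0.030, the middle setting. Let go earlier it returns to 0.
- pin_top (a point): Top of the round steel stop pin, 8 mm across, standing 20 mm above the deck at x = -24, y = -188 mm of the scanner, beside the slide's right end.
- stop_pin (a joint): How far the stop pin is pushed down into the deck (m): 0 fully up, about 0.010 while the tooth passes over it; a light spring raises it.
- start_top (a point): Centre of the top of the green start button: a cap 26 mm across in a grey collar 42 mm across; the cap's top is 22 mm above the deck when up. Pressed straight down. At x = -112, y = -15 mm of the scanner.
- start (a joint): Travel of the green button: 0 up, 0.006 m fully down (5 N); springs up by itself.
- cancel_top (a point): Centre of the top of the red cancel button, alike, 70 mm to the left (+y) of the green one. Not to be pressed.
- cancel (a joint): Travel of the red button: 0 up, 0.006 m fully down.
- stapler_mid (a point): Middle of a red stapler, 140 x 36 x 39 mm, lying on the table to the right of the scanner. Leave alone.
- mouse_mid (a point): Middle of a white computer mouse, 105 x 60 x 33 mm, on the table to the left of the scanner. Leave alone.
- stamp_mid (a point): Middle of a hand stamp, wooden block 50 x 34 mm with a black knob, 62 mm high, standing on the deck beyond the slide. Leave alone.
- glue_mid (a point): Middle of a yellow and orange glue stick, 29 mm across and 90 mm high, standing on the feeder head. Leave alone.

How it is judged:
By the outcome, as a careful person would: the job done as asked, in the order asked, and still so for the second after the job is handed in, with the robot touching nothing.
It also fails if it takes over 42 s, if anything falls off the work surface, if the arm or the gripper's body presses on something with over 40 N, if the wrist force passes 120 N, or if a joint passes its speed limit or range.

### The arm

A 7-joint arm with a two-finger parallel gripper is mounted at the origin on the work surface. World frame = base frame: x ahead of the robot, y to its left, z up, the work surface at z = 0. Lengths are in m, angles in rad, forces in N, time in s.
With the tool pointing down it reaches from about 0.4 to 0.925 m from the base axis. Payload 5.6 kg.
Tool frame: the origin (TCP) lies midway between the tips of the shut fingers; the grasp point (between the pads) lies bot.grasp_offset behind it (bot.grasp_offset is the distance from the TCP to the grasp point, in m); z points along the fingers, y is the line along which they close (so a half turn about z gives the same grasp; the last joint's range is limited). The gripper opens to 85 mm and grips with 20 to 120 N. Pads are 22 mm wide; open, the fingers measure 114 mm over their backs; the gripper's body (76 mm by 85 mm) begins 54 mm behind the grasp point. The pads swing forward as they close: fully open they stand 13 mm farther back than shut.
Start: joints at [-1.16, 0.468, -0.012, 1.603, 0.006, 1.071, -0.056], TCP at [0.285, 0.584, 0.231] pointing down, gripper open.
Joint ranges: [-2.53, 2.53], [-0.31, 2.02], [-1.57, 1.55], [0.28, 2.44], [-1.29, 4.43], [0.15, 1.84], [-2.92, 2.92]. Speed limits (rad/s): [2.57, 2.57, 3.14, 3.14, 3.14, 3.14, 3.14].

### API

Orientations are given as a unit quaternion [w, x, y, z].
In Python, from cell import read_state, viewer, sign_off, bot gives the robot as it stands. The module is installed in compiled form; this text tells all that it offers.
- The arm moves only by the tool apply_moves, never from a script. Its argument "moves" is a list of rows, each an object with "slide": the shift along the tool's x, y, z in cm, a list of three; "rotation": the turn, a rotation vector about the tool's x, y, z in degrees, a list of three. A call has exactly 10 rows; each row shifts and turns the commanded pose from where the row before left it, along the tool's axes as they then stand; what a row does not reach is not made up. A row lasts 1/12 s, in which the tool goes at most 41.7 mm and 7.16 degrees, less where a joint would pass 70% of its speed; a pose out of reach is approached as far as the arm can. A call with a gripper value outside its range is refused whole. "claw" is the finger opening in cm, from 0 to 8.54, set as the call begins (left out, the last holds). The fingers move at their own pace and stop on an object; "grip_force" is the grip in N (left out, the last holds). Time passes only in rows, so rows that do not move let the fingers close, or fill a call up. It gives the time, the measured TCP pose, the force, the opening and the grip force at its end, in the units of the state.
- read_state(): the state, without advancing time (a new reading comes with each control period).
- viewer.camera(name): name is "side" or "top" or "wrist"; returns (picture, depth): 400x640x3 uint8, red, green, blue; 400x640 float32, m along the optical axis (not along the pixel's ray), 0 where there is no reading.
- viewer.get_calibration(name): a dict with "fx", "fy", "cx", "cy" (pixels), "rvec" (rotation vector, rad) and "tvec" (3), from world to camera coordinates, as OpenCV has them. Camera axes: x right, y down, z forward; pixel columns grow to the right and rows downward; lengths in m; the calibration is good to about 2 mm. A picture is of the moment at which its call begins: read the wrist's pose just before it. get_calibration takes no time and is no camera call; for the wrist camera it gives the pose at the moment of the call.
- sign_off(): hands the job in; it is judged then, once.
The state is a dict: "time": time; "joint_pos": joint angles; "qvel": joint speeds; "effort": joint torques, N m; "tool_pos": TCP position; "eef_rot": TCP orientation; "ft_force": force on the tool from outside, world axes, zero at the start; "ft_torque": the same for the moment, N m; "width": finger opening in m; "grasp_force": force on a finger pad.
Only numpy, scipy, OpenCV 4.12 (cv2) and the standard library are available. Lean on these libraries where they do the work, as an engineer would, in place of code of your own. Each camera call takes 0.05 s, during which the arm holds its last target. There are 200 camera calls.

## Working session

There is one attempt and no reset: what is moved stays moved. The work goes in short steps, Python scripts to look and compute and a tool call to move; the robot and the scene stay as the last step left them, time stands still between calls to the robot, and variables do not carry over. Pictures are saved under pics/ and viewed, at most 10 in all, crops included, and the job is handed in when it is done.

Besides the shell and the picture viewer there is one more tool, called after ">>>" in YAML: its name, and indented under it one key for each argument. apply_moves: Moves the arm, as the interface text tells. Its arguments: {"type":"object","properties":{"moves":{"type":"array","items":{"type":"object","properties":{"slide":{"type":"array","items":{"type":"number"}},"rotation":{"type":"array","items":{"type":"number"}}}}},"claw":{"type":"number"},"grip_force":{"type":"number"}},"required":["moves"]}

```bash
mkdir -p pics; cat > h.py <<'E'
import numpy as np, cv2
from cell import read_state, viewer, sign_off, bot
def snap(name,fn):
    c=viewer.get_calibration(name); p,d=viewer.camera(name)
    cv2.imwrite(f'pics/{fn}.png',p[:,:,::-1]); np.savez(f'pics/{fn}.npz',p=p,d=d,**{k:np.array(v) for k,v in c.items()})
def world(fn,u,v,z=None):
    f=np.load(f'pics/{fn}.npz'); R=cv2.Rodrigues(f['rvec'])[0]; d=f['d'][v,u] if z is None else z
    u,v,d=map(np.asarray,(u,v,d))
    X=np.stack([(u-f['cx'])/f['fx']*d,(v-f['cy'])/f['fy']*d,d],-1)
    return (X-f['tvec'].ravel())@R
E
python3 - <<'E'
from h import *
snap('top','top1'); snap('side','side1')
s=read_state(); print(s['time'],s['tool_pos'],s['eef_rot'],s['width'],bot.grasp_offset)
E
```

```text
0.1 [0.28481271 0.58370696 0.23041372] [-1.08846785e-04  2.25010258e-01  9.74356053e-01 -8.08860116e-04] 0.0852036347739994 0.0187
```

View pics/top1.png

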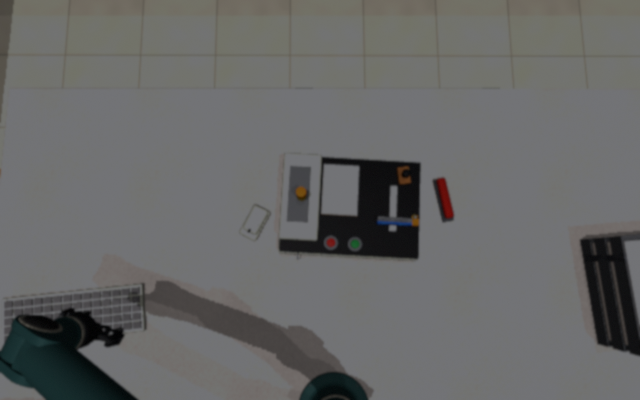

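View pics/side1.png

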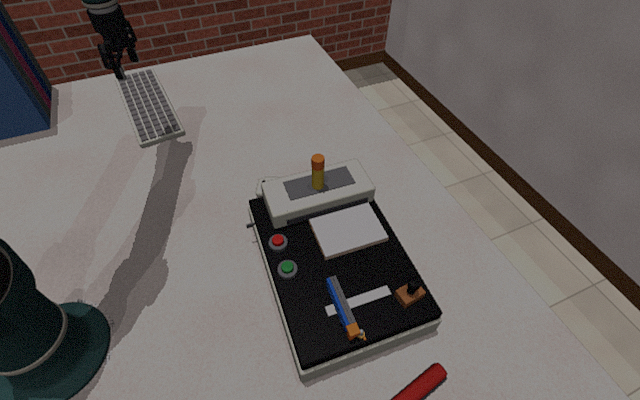

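The top view shows the scanner at columns 280-420, rows 153-258, with red at (331,243), green at (355,244), and the blue slide at about (395,220). The side view shows red at (278,241), green at (287,267), and the slide from (330,280) to (358,338). I'll measure these by colour and fit the scanner pose.

```bash
python3 - <<'E'
from h import *
def blob(fn,name,box):
    f=np.load(f'pics/{fn}.npz'); h=cv2.cvtColor(f['p'],cv2.COLOR_RGB2HSV).astype(int)
    H,S,V=h[...,0],h[...,1],h[...,2]
    m={'red':((H<8)|(H>172)),'green':(H>50)&(H<85),'blue':(H>100)&(H<125)}[name]&(S>120)&(V>45)
    k=np.zeros_like(m);k[box[1]:box[3],box[0]:box[2]]=1; m&=k
    v,u=np.nonzero(m); P=world(fn,u,v); return u,v,P
for fn,bx in(('top1',{'red':(320,232,342,255),'green':(344,232,368,255),'blue':(370,210,420,235)}),('side1',{'red':(262,228,295,255),'green':(272,256,303,282),'blue':(315,265,370,345)})):
    C={}
    for n,b in bx.items():
        u,v,P=blob(fn,n,b); C[n]=np.median(P,0); print(fn,n,len(u),u.mean().round(1),v.mean().round(1),P.mean(0).round(4),C[n].round(4),P.min(0).round(3),P.max(0).round(3))
    d=C['red']-C['green']; print('dist',np.linalg.norm(d[:2]),'yaw',np.degrees(np.arctan2(-d[0],d[1])))
# deck edges from top: points with z ~0.09
f=np.load('pics/top1.npz'); v,u=np.mgrid[140:270,270:430]; v=v.ravel();u=u.ravel(); P=world('top1',u,v)
m=(P[:,2]>.08)&(P[:,2]<.16); r=cv2.minAreaRect((P[m][:,:2]*1000).astype(np.float32)); print(r, cv2.boxPoints(r))
dk=(P[:,2]>.08)&(P[:,2]<.097);print('deck z',np.median(P[dk][:,2]))
E
```

```text
top1 red 58 330.5 242.1 [0.4875 0.0105 0.1124] [0.4878 0.0103 0.1126] [0.476 0.    0.1  ] [0.5   0.021 0.119]
top1 green 50 354.6 243.5 [ 0.4833 -0.0591  0.1125] [ 0.4833 -0.0596  0.1125] [ 0.473 -0.069  0.105] [ 0.493 -0.048  0.117]
top1 blue 118 393.3 223.0 [ 0.5411 -0.1707  0.1226] [ 0.541  -0.1728  0.1238] [ 0.535 -0.219  0.103] [ 0.547 -0.123  0.131]
dist 0.07005470125010019 yaw -3.6991790539178333
side1 red 113 277.3 239.6 [0.4877 0.0071 0.1125] [0.4876 0.0066 0.1135] [ 0.476 -0.005  0.103] [0.5   0.029 0.117]
side1 green 100 286.6 266.4 [ 0.4831 -0.0628  0.1134] [ 0.483  -0.0635  0.1138] [ 0.472 -0.073  0.104] [ 0.495 -0.051  0.117]
side1 blue 334 336.5 302.9 [ 0.5412 -0.1758  0.1185] [ 0.5409 -0.177   0.1244] [ 0.537 -0.224  0.089] [ 0.551 -0.108  0.13 ]
dist 0.07026103540339142 yaw -3.753797777279292
((595.4962768554688, -51.02101135253906), (410.56744384765625, 290.89959716796875), 86.58462524414062) [[ 438.0752  -247.27505]
 [ 728.4581  -264.6052 ]
 [ 752.91736  145.23303]
 [ 462.53442  162.56317]]
deck z 0.09040283316706044
```

>>> apply_moves:
  claw: 0
  moves:
    - {"slide": [0,0,-0.5],"rotation": [0,0,-5.6]}
    - {"slide": [0,0,-0.5],"rotation": [0,0,-5.6]}
    - {"slide": [0,0,-0.5],"rotation": [0,0,-5.6]}
    - {"slide": [0,0,-0.5],"rotation": [0,0,-5.6]}
    - {"slide": [-0.6,-1.8,0],"rotation": [0,0,0]}
    - {"slide": [-1.2,-3.5,0],"rotation": [0,0,0]}
    - {"slide": [-1.2,-3.5,0],"rotation": [0,0,0]}
    - {"slide": [-1.2,-3.5,0],"rotation": [0,0,0]}
    - {"slide": [-1.2,-3.5,0],"rotation": [0,0,0]}
    - {"slide": [-1.2,-3.5,0],"rotation": [0,0,0]}

```text
time: 0.93
tool_pos: [0.3387, 0.3854, 0.2509]
eef_rot: [-0.0, 0.031, 1.0, -0.0]
ft_force: [1.7, -0.8, -0.3]
width: -0.0003
grasp_force: 0.0
```

>>> apply_moves:
  moves:
    - {"slide": [-1.2,-3.5,0],"rotation": [0,0,0]}
    - {"slide": [-1.2,-3.5,0],"rotation": [0,0,0]}
    - {"slide": [-1.2,-3.5,0],"rotation": [0,0,0]}
    - {"slide": [-1.2,-3.5,0],"rotation": [0,0,0]}
    - {"slide": [-1.2,-3.5,0],"rotation": [0,0,0]}
    - {"slide": [-1.2,-3.5,0],"rotation": [0,0,0]}
    - {"slide": [-1.2,-3.5,0],"rotation": [0,0,0]}
    - {"slide": [-1.2,-3.5,0],"rotation": [0,0,0]}
    - {"slide": [-1.2,-3.5,0],"rotation": [0,0,0]}
    - {"slide": [-1.2,-3.5,0],"rotation": [0,0,0]}

```text
time: 1.77
tool_pos: [0.4364, 0.0288, 0.2513]
eef_rot: [0.0, 0.031, 1.0, 0.0]
ft_force: [1.0, 0.7, -0.7]
width: 0.0
grasp_force: 0.0
```

>>> apply_moves:
  moves:
    - {"slide": [-1.2,-3.3,0],"rotation": [0,0,0]}
    - {"slide": [-1.2,-3.3,0],"rotation": [0,0,0]}
    - {"slide": [-1.2,-3.3,0],"rotation": [0,0,0]}
    - {"slide": [-1.2,-3.3,0],"rotation": [0,0,0]}
    - {"slide": [-1.0,-2.2,0],"rotation": [0,0,0]}
    - {"slide": [-0.5,-1.0,0],"rotation": [0,0,0]}
    - {"slide": [0,0,0],"rotation": [0,0,0]}
    - {"slide": [0,0,0],"rotation": [0,0,0]}
    - {"slide": [0,0,0],"rotation": [0,0,0]}
    - {"slide": [0,0,0],"rotation": [0,0,0]}

```text
time: 2.6
tool_pos: [0.4888, -0.1351, 0.2512]
eef_rot: [-0.0, 0.03, 1.0, 0.0]
ft_force: [0.0, -0.1, -0.2]
width: 0.0002
grasp_force: 0.0
```

```bash
python3 - <<'E'
from h import *
s=read_state(); print(s['tool_pos'],s['ft_force'])
snap('wrist','w1')
f=np.load('pics/w1.npz'); h=cv2.cvtColor(f['p'],cv2.COLOR_RGB2HSV).astype(int); H,S,V=h[...,0],h[...,1],h[...,2]
for n,m in (('green',(H>50)&(H<85)),('blue',(H>100)&(H<125)),('red',(H<5)|(H>174))):
    m=m&(S>120)&(V>45); v,u=np.nonzero(m)
    if len(u)<20: print(n,len(u)); continue
    P=world('w1',u,v); print(n,len(u),u.mean(),v.mean(),P.mean(0).round(4),np.median(P,0).round(4),P.min(0).round(3),P.max(0).round(3))
E
```

```text
[ 0.48878628 -0.13512481  0.25116376] [ 0.04776724 -0.08077269 -0.17638136]
green 601 391.88352745424294 172.80199667221297 [ 0.4819 -0.0625  0.111 ] [ 0.4816 -0.0626  0.1113] [ 0.47  -0.074  0.101] [ 0.497 -0.047  0.114]
blue 1937 273.09241094475993 238.28136293236963 [ 0.5372 -0.1761  0.1181] [ 0.5386 -0.177   0.1164] [ 0.407 -0.233  0.088] [ 0.561 -0.124  0.393]
red 2947 225.02646759416356 252.0522565320665 [ 0.5892 -0.2669  0.0541] [ 0.6011 -0.3447  0.0379] [ 0.407 -0.375  0.021] [0.69  0.025 0.393]
```

View pics/w1.png

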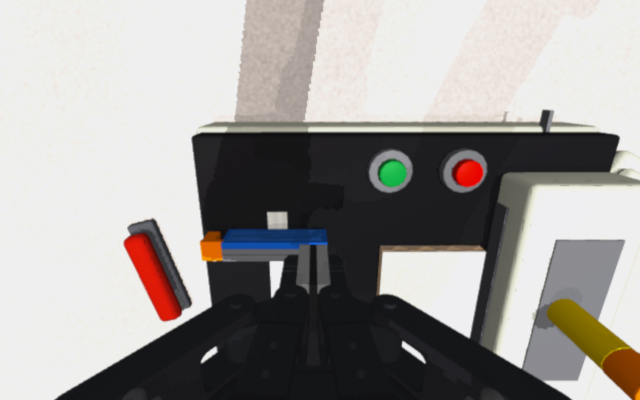

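The wrist view shows green at (391,172), red at (467,172), the slide from (205,245) to (327,238), and clear deck in front of it. That agrees with the earlier fit. Next I'll line up and go down in front of the face.

>>> apply_moves:
  moves:
    - {"slide": [-0.4,-1.9,0],"rotation": [0,0,0]}
    - {"slide": [-0.4,-2.0,0],"rotation": [0,0,0]}
    - {"slide": [0,0,2.5],"rotation": [0,0,0]}
    - {"slide": [0,0,3.0],"rotation": [0,0,0]}
    - {"slide": [0,0,3.0],"rotation": [0,0,0]}
    - {"slide": [0,0,3.0],"rotation": [0,0,0]}
    - {"slide": [0,0,2.0],"rotation": [0,0,0]}
    - {"slide": [0,0,0.8],"rotation": [0,0,0]}
    - {"slide": [0,0,0],"rotation": [0,0,0]}
    - {"slide": [0,0,0],"rotation": [0,0,0]}

```text
time: 3.48
tool_pos: [0.4951, -0.1762, 0.1089]
eef_rot: [0.0, 0.031, 1.0, 0.0]
ft_force: [0.5, -0.1, 0.8]
width: -0.0003
grasp_force: 0.0
```

>>> apply_moves:
  moves:
    - {"slide": [-0.5,0,0],"rotation": [0,0,0]}
    - {"slide": [-0.5,0,0],"rotation": [0,0,0]}
    - {"slide": [-0.5,0,0],"rotation": [0,0,0]}
    - {"slide": [-0.5,0,0],"rotation": [0,0,0]}
    - {"slide": [-0.5,0,0],"rotation": [0,0,0]}
    - {"slide": [-0.5,0,0],"rotation": [0,0,0]}
    - {"slide": [-0.5,0,0],"rotation": [0,0,0]}
    - {"slide": [-0.5,0,0],"rotation": [0,0,0]}
    - {"slide": [0,0,0],"rotation": [0,0,0]}
    - {"slide": [0,0,0],"rotation": [0,0,0]}

```text
time: 4.32
tool_pos: [0.5341, -0.1789, 0.108]
eef_rot: [-0.001, 0.031, 1.0, 0.0]
ft_force: [-2.9, 0.4, 2.4]
width: 0.0002
grasp_force: 1.4
```

>>> apply_moves:
  moves:
    - {"slide": [-0.5,0,0],"rotation": [0,0,0]}
    - {"slide": [-0.5,0,0],"rotation": [0,0,0]}
    - {"slide": [-0.5,0,0],"rotation": [0,0,0]}
    - {"slide": [-0.5,0,0],"rotation": [0,0,0]}
    - {"slide": [-0.5,0,0],"rotation": [0,0,0]}
    - {"slide": [-0.5,0,0],"rotation": [0,0,0]}
    - {"slide": [-0.4,0,0],"rotation": [0,0,0]}
    - {"slide": [-0.3,0,0],"rotation": [0,0,0]}
    - {"slide": [0,0,0],"rotation": [0,0,0]}
    - {"slide": [0,0,0],"rotation": [0,0,0]}

```text
time: 5.15
tool_pos: [0.5708, -0.1812, 0.1079]
eef_rot: [-0.001, 0.031, 1.0, 0.0]
ft_force: [-5.3, 1.1, 0.5]
width: -0.0002
grasp_force: 2.4
```

```bash
python3 - <<'E'
from h import *
s=read_state(); print(s['tool_pos'],s['ft_force'])
snap('side','s2')
p=cv2.imread('pics/s2.png')[230:370,260:460]; cv2.imwrite('pics/s2c.png',cv2.resize(p,None,fx=4,fy=4,interpolation=cv2.INTER_CUBIC))
f=np.load('pics/s2.npz'); h=cv2.cvtColor(f['p'],cv2.COLOR_RGB2HSV).astype(int); H,S,V=h[...,0],h[...,1],h[...,2]
m=(H>100)&(H<125)&(S>120)&(V>45); k=np.zeros_like(m);k[260:350,310:400]=1; v,u=np.nonzero(m&k); P=world('s2',u,v); a=np.radians(-3.6)
Q=(P[:,:2]-[.5955,-.054])@np.array([[np.cos(a),-np.sin(a)],[np.sin(a),np.cos(a)]]); print(len(u),np.median(Q,0)*1000)
E
```

```text
[ 0.57075552 -0.18119445  0.10790336] [-5.27903135  1.13358208  0.47781559]
55 [  -4.99837436 -167.52562533]
```

View pics/s2c.png

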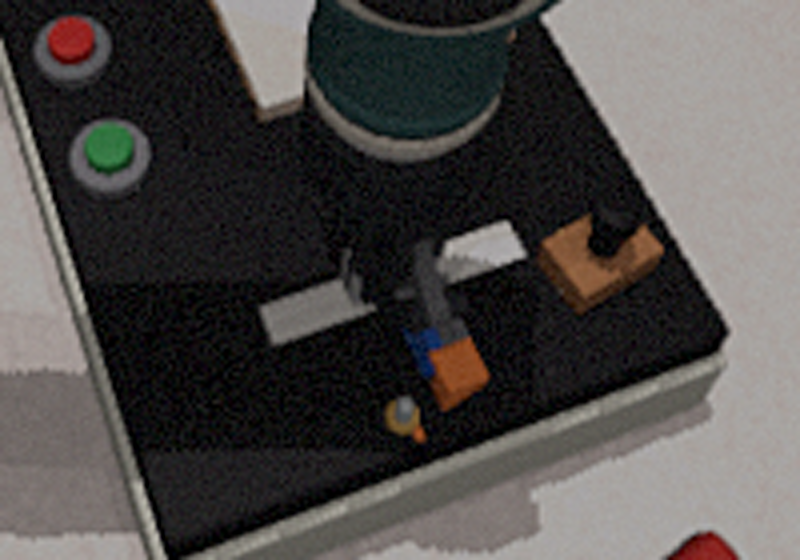

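The crop shows the slide about 45 mm out, with the orange tooth at (455,375) past the steel pin, which stands up at (403,410). The 5.3 N reading agrees with that travel, so I'll ease it back onto the pin.

>>> apply_moves:
  moves:
    - {"slide": [0.4,0,0],"rotation": [0,0,0]}
    - {"slide": [0.4,0,0],"rotation": [0,0,0]}
    - {"slide": [0.4,0,0],"rotation": [0,0,0]}
    - {"slide": [0.4,0,0],"rotation": [0,0,0]}
    - {"slide": [0.4,0,0],"rotation": [0,0,0]}
    - {"slide": [0.8,0,0],"rotation": [0,0,0]}
    - {"slide": [1.5,0,0],"rotation": [0,0,0]}
    - {"slide": [1.5,0,0],"rotation": [0,0,0]}
    - {"slide": [1.0,0,0],"rotation": [0,0,0]}
    - {"slide": [0,0,0],"rotation": [0,0,0]}

```text
time: 6.03
tool_pos: [0.5018, -0.1772, 0.1086]
eef_rot: [-0.0, 0.032, 0.999, 0.0]
ft_force: [0.1, -0.6, 0.4]
width: 0.0001
grasp_force: 0.0
```

>>> apply_moves:
  moves:
    - {"slide": [0,0,-1.0],"rotation": [0,0,0]}
    - {"slide": [0,0,-2.0],"rotation": [0,0,0]}
    - {"slide": [0,0,-2.0],"rotation": [0,0,0]}
    - {"slide": [0,0,-2.0],"rotation": [0,0,0]}
    - {"slide": [0,3.0,0],"rotation": [0,0,0]}
    - {"slide": [0,3.0,0],"rotation": [0,0,0]}
    - {"slide": [0,3.0,0],"rotation": [0,0,0]}
    - {"slide": [0,2.0,0],"rotation": [0,0,0]}
    - {"slide": [0,0,0],"rotation": [0,0,0]}
    - {"slide": [0,0,0],"rotation": [0,0,0]}

```text
time: 6.87
tool_pos: [0.5118, -0.066, 0.1792]
eef_rot: [0.001, 0.03, 1.0, -0.0]
ft_force: [-0.4, -0.2, 0.4]
width: -0.0001
grasp_force: 0.0
```

```bash
python3 - <<'E'
from h import *
s=read_state(); print(s['tool_pos'],s['ft_force'])
snap('wrist','w3'); snap('side','s3'); snap('top','t3')
p=cv2.imread('pics/s3.png')[230:370,260:460]; cv2.imwrite('pics/s3c.png',cv2.resize(p,None,fx=4,fy=4,interpolation=cv2.INTER_CUBIC))
a=np.radians(-3.6)
for fn,bx in (('s3',(310,260,400,350)),('t3',(370,190,425,235)),('w3',(0,0,640,400))):
  f=np.load(f'pics/{fn}.npz'); h=cv2.cvtColor(f['p'],cv2.COLOR_RGB2HSV).astype(int); H,S,V=h[...,0],h[...,1],h[...,2]
  k=np.zeros(H.shape,bool);k[bx[1]:bx[3],bx[0]:bx[2]]=1
  for n,c in (('blue',(H>100)&(H<125)),('green',(H>50)&(H<85))):
    v,u=np.nonzero(c&(S>120)&(V>45)&k)
    if len(u)<10: continue
    P=world(fn,u,v); Q=(P[:,:2]-[.5955,-.054])@np.array([[np.cos(a),-np.sin(a)],[np.sin(a),np.cos(a)]]); print(fn,n,len(u),np.median(Q,0)*1000,np.median(P,0))
E
```

```text
[ 0.51184273 -0.0660387   0.17922173] [-0.38626405 -0.18218594  0.36430945]
s3 blue 359 [ -17.8770444  -127.29440529] [ 0.57036537 -0.18016133  0.12226934]
t3 blue 37 [ -18.52575541 -154.54003392] [ 0.56709485 -0.20720756  0.12539773]
w3 blue 4004 [ -19.8702748  -125.06557576] [ 0.56822703 -0.17765881  0.1147371 ]
w3 green 1063 [-113.02234156  -14.6857453 ] [ 0.48184441 -0.06148777  0.11125369]
```

View pics/s3c.png

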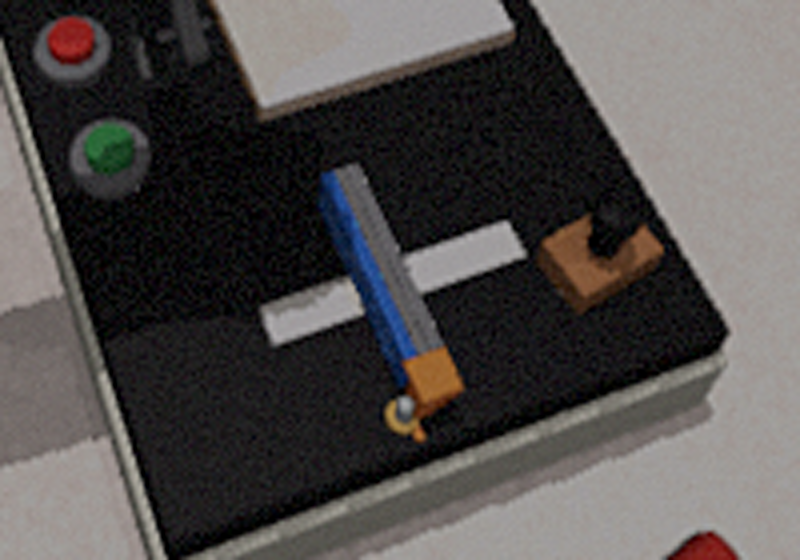

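The slide reads x ≈ -20 mm, which is the 30 mm setting, with its tooth resting against the pin at (403,410). Now I'll move over the green button.

>>> apply_moves:
  moves:
    - {"slide": [1.0,0.1,0],"rotation": [0,0,0]}
    - {"slide": [1.0,0.1,0],"rotation": [0,0,0]}
    - {"slide": [1.0,0,0],"rotation": [0,0,0]}
    - {"slide": [0,0,0],"rotation": [0,0,0]}
    - {"slide": [0,0,1.5],"rotation": [0,0,0]}
    - {"slide": [0,0,2.0],"rotation": [0,0,0]}
    - {"slide": [0,0,1.5],"rotation": [0,0,0]}
    - {"slide": [0,0,0.7],"rotation": [0,0,0]}
    - {"slide": [0,0,0],"rotation": [0,0,0]}
    - {"slide": [0,0,0],"rotation": [0,0,0]}

```text
time: 7.85
tool_pos: [0.4807, -0.0636, 0.1215]
eef_rot: [-0.0, 0.032, 1.0, -0.0]
ft_force: [0.7, 1.0, 0.4]
width: 0.0002
grasp_force: 0.0
```

>>> apply_moves:
  moves:
    - {"slide": [0,0,0.3],"rotation": [0,0,0]}
    - {"slide": [0,0,0.3],"rotation": [0,0,0]}
    - {"slide": [0,0,0.2],"rotation": [0,0,0]}
    - {"slide": [0,0,0.2],"rotation": [0,0,0]}
    - {"slide": [0,0,0.2],"rotation": [0,0,0]}
    - {"slide": [0,0,0.2],"rotation": [0,0,0]}
    - {"slide": [0,0,0.1],"rotation": [0,0,0]}
    - {"slide": [0,0,0.1],"rotation": [0,0,0]}
    - {"slide": [0,0,0],"rotation": [0,0,0]}
    - {"slide": [0,0,0],"rotation": [0,0,0]}

```text
time: 8.68
tool_pos: [0.481, -0.0634, 0.106]
eef_rot: [0.0, 0.031, 1.0, 0.0]
ft_force: [-3.4, 0.9, 10.0]
width: -0.0001
grasp_force: 4.9
```

>>> apply_moves:
  moves:
    - {"slide": [0,0,0.1],"rotation": [0,0,0]}
    - {"slide": [0,0,0],"rotation": [0,0,0]}
    - {"slide": [0,0,0],"rotation": [0,0,0]}
    - {"slide": [0,0,0],"rotation": [0,0,0]}
    - {"slide": [0,0,0],"rotation": [0,0,0]}
    - {"slide": [0,0,0],"rotation": [0,0,0]}
    - {"slide": [0,0,0],"rotation": [0,0,0]}
    - {"slide": [0,0,0],"rotation": [0,0,0]}
    - {"slide": [0,0,0],"rotation": [0,0,0]}
    - {"slide": [0,0,0],"rotation": [0,0,0]}

```text
time: 9.52
tool_pos: [0.481, -0.0634, 0.1058]
eef_rot: [0.0, 0.031, 1.0, 0.0]
ft_force: [-5.9, 0.8, 18.2]
width: -0.0003
grasp_force: 9.4
```

It's on the hard stop: 18 N with no further travel, 6 mm down. Releasing now.

>>> apply_moves:
  moves:
    - {"slide": [0,0,-0.4],"rotation": [0,0,0]}
    - {"slide": [0,0,-0.5],"rotation": [0,0,0]}
    - {"slide": [0,0,-1.5],"rotation": [0,0,0]}
    - {"slide": [0,0,-2.5],"rotation": [0,0,0]}
    - {"slide": [0,0,-2.5],"rotation": [0,0,0]}
    - {"slide": [0,0,-2.5],"rotation": [0,0,0]}
    - {"slide": [0,0,-1.0],"rotation": [0,0,0]}
    - {"slide": [0,0,0],"rotation": [0,0,0]}
    - {"slide": [0,0,0],"rotation": [0,0,0]}
    - {"slide": [0,0,0],"rotation": [0,0,0]}

```text
time: 10.35
tool_pos: [0.4796, -0.0632, 0.2118]
eef_rot: [-0.001, 0.031, 1.0, -0.0]
ft_force: [-0.0, -0.3, -1.0]
width: -0.0001
grasp_force: 0.0
```

```bash
python3 - <<'E'
from h import *
s=read_state(); print(s['tool_pos'],s['ft_force'])
snap('wrist','w4'); snap('side','s4')
a=np.radians(-3.6)
for fn in ('s4','w4'):
  f=np.load(f'pics/{fn}.npz'); h=cv2.cvtColor(f['p'],cv2.COLOR_RGB2HSV).astype(int); H,S,V=h[...,0],h[...,1],h[...,2]
  for n,c in (('blue',(H>100)&(H<125)),('green',(H>50)&(H<70))):
    m=c&(S>120)&(V>45)
    if fn=='s4': m[:230]=0; m[:,:250]=0; m[:,400:]=0
    v,u=np.nonzero(m)
    if len(u)<10: continue
    P=world(fn,u,v); Q=(P[:,:2]-[.5955,-.054])@np.array([[np.cos(a),-np.sin(a)],[np.sin(a),np.cos(a)]]); print(fn,n,len(u),np.median(Q,0)*1000,np.median(P,0))
E
```

```text
[ 0.47964972 -0.06320993  0.21183196] [-0.00755924 -0.25467397 -0.99549967]
s4 blue 365 [ -17.82720178 -126.72221168] [ 0.57040194 -0.17926794  0.12199488]
s4 green 106 [-111.30229977  -17.11824074] [ 0.48328836 -0.06390156  0.11362767]
w4 blue 2419 [ -19.95937535 -134.48027271] [ 0.56742887 -0.18708741  0.11341943]
w4 green 574 [-115.5390096   -14.85102353] [ 0.47934514 -0.06153178  0.11116715]
```

View pics/s4.png

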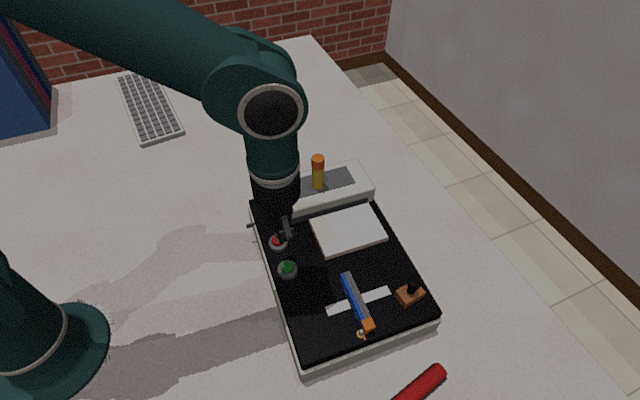

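The picture shows the green cap back up at (287,267), with its top at 0.1136 m as before. The slide is still held at the middle setting at (355,300), the glue stick, stamp and stapler are in place, and the gripper is clear.

```bash
python3 -c "
from cell import sign_off; print(sign_off())"
```

```text
the job is handed in; nothing more can be done
None
```

The slide is caught against the pin at the middle setting, the green button was then pressed fully down and came back up, and the job is handed in at about 10.5 s, with no verdict returned.

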